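# Lower and lock the blade arm of a paper trimmer

### The arm

A 6-joint arm with a two-finger parallel gripper is mounted at the origin on a cart in front of the work surface, level with it; the furniture and walls round the work are solid. World frame = base frame: x ahead of the robot, y to its left, z up, the work surface at z = 0. Lengths are in m, angles in rad, forces in N, time in s.
With the tool pointing down it reaches from about 0.3 to 0.875 m from the base axis. Payload 6.4 kg.
Tool frame: the origin (TCP) lies on the centre line of the jaws, within the pads' length; the fingertips stand 11 mm ahead of it and the grasp point (between the pads) lies 8 mm behind it; z points along the fingers, y is the line along which they close (so a half turn about z gives the same grasp; the last joint's range is limited). The gripper opens to 85 mm and grips with 20 to 120 N. Pads are 22 mm wide; open, the fingers measure 114 mm over their backs; the gripper's body (76 mm by 85 mm) begins 54 mm behind the grasp point. The pads swing forward as they close: fully open they stand 13 mm farther back than shut.
Start: joints at [1.034, 0.181, 1.607, -0, 1.354, -0.206], TCP at [0.187, 0.544, 0.242] pointing down, gripper open.
Joint ranges: [-2.99, 2.99], [-0.89, 2.07], [0.3, 2.58], [-1.14, 4.28], [0, 2.63], [-3.12, 3.12]. Speed limits (rad/s): [2.57, 2.57, 3.01, 3.14, 3.14, 3.14].

### API

Orientations are given as a unit quaternion [w, x, y, z].
In Python, from plant import state, read_camera, calibration, sign_off gives the robot as it stands.
- The arm moves only by the tool servo_tool, never from a script. Its argument "plan" is text: rows parted by semicolons, each of 7 numbers parted by spaces: the shift along the world's x, y, z in mm, then the turn, a rotation vector about the world's x, y, z in degrees, then the closure, from 0 (fully open) to 1 (shut). In form: dx dy dz wx wy wz fingers; .... A call has 1 to 20 rows; each row is the pose to reach, as a shift and turn from the pose commanded when the call began; what a row does not reach only later rows make up. A row lasts 1/10 s, in which the tool goes at most 50 mm and 8.59 degrees, less where a joint would pass 70% of its speed; a pose out of reach is approached as far as the arm can. A call with a gripper value outside its range is refused whole. The fingers move at their own pace and stop on an object; the grip force is fixed at half the most. Time passes only in rows, so rows that repeat a pose let the fingers close. It gives the time, the measured TCP pose, the force, the opening and the grip force at its end, in the units of the state.
- state(): the state, without advancing time (a new reading comes with each control period).
- read_camera(name): name is "side" or "top" or "wrist"; returns the picture (400x640x3 uint8, blue, green, red); there is no depth.
- calibration(name): a dict with "camera_matrix" (3x3 intrinsics, pixels), "world_from_camera" (4x4, takes a point from camera to world coordinates); the wrist camera has in their place "hand_eye" (4x4, takes a point from camera to tool coordinates, whose origin is the TCP and whose axes are the flange's). Camera axes: x right, y up, looking along -z (the intrinsics and any distortion apply to the point x, -y, -z); pixel columns grow to the right and rows downward; lengths in m; the calibration is good to about 2 mm. The wrist camera is an equidistant fisheye: a pixel r from the principal point sees the ray r / f radians off the axis. A picture is of the moment at which its call begins: read the wrist's pose just before it. calibration takes no time and is no camera call.
- sign_off(): hands the job in; it is judged then, once.
The state is a dict: "clock": time; "joint_pos": joint angles; "joint_vel": joint speeds; "effort": joint torques, N m; "eef_pos": TCP position; "tcp_rot": TCP orientation; "contact_force": force on the tool from outside, world axes, zero at the start; "ft_torque": the same for the moment, N m; "grip_width": finger opening in m; "grasp_force": force on a finger pad.
Only numpy, scipy, OpenCV 4.12 (cv2) and the standard library are available. Lean on these libraries where they do the work, as an engineer would, in place of code of your own. Each camera call takes 0.05 s, during which the arm holds its last target. There are 200 camera calls.

### The job

Someone left the blade arm of the paper trimmer standing up: make the trimmer safe. Push the arm all the way down, then push the locking slide beside it fully home, so that its steel tongue covers the lug on the arm. Do it all by pushing with the fingertips: do not take the arm or the slide's tab between the fingers, do not raise the arm further, and leave the things lying on and around the trimmer where they are.

Things in the scene. Friction and masses are not known exactly. Their poses are not given: they have to be found in the camera images.
- trimmer: guillotine paper trimmer, fixed: white gridded board 250 (x) x 220 (y) mm, top at 22 mm. Origin on the worktop under the board's middle; x along the cut, away from the handle end (ahead of the robot at yaw 0), y away from the blade, z up. The blade arm runs along its right (-y) edge. Right of the arm, a grey guide block (x -80 to -40, y -214 to -150, rails 46 mm high) carries the locking slide.
- pivot (a point): centre of the blade arm's pivot, at trimmer (105, -121, 32) mm; the pivot axis is the trimmer's y. Same axes as the trimmer. When down, the arm (dark steel bar 12 mm wide, 20 high, top 46 mm above the worktop) points from here to the trimmer's -x. 165 mm along it a steel lug stands out 19 mm on its right side; lug top at 33 mm when down.
- blade_arm (a joint): angle (rad) of the blade arm above level: 0 = fully down on its stop; starts between 0.45 and 0.75; upper stop 1.15. A stiff pivot holds it where it is left (no spring). Pushing it down, square to the arm at the grip, takes about 2 to 4 N.
- handle_top (a point): middle of the top face of the black grip at the arm's end (grip 105 mm long, 30 wide, 26 high, rounded edges): 235 mm from the pivot along the arm and 20 mm above the arm's centre line. x points along the arm to the pivot, y as the trimmer's, z square out of the grip's top. 52 mm above the worktop when the arm is down.
- lock_slide (a joint): travel (m) of the locking slide towards the arm, along the trimmer's +y: starts at 0 to 0.004 (open); 0.020 = fully home on its stop, tongue over the lug. Stays where left; takes 2 to 3 N. Its 6 mm thick tongue passes 3 mm above the lug of a lowered arm; if slid in early it lies under the lug and stops the arm 0.09 rad short.
- tab_top (a point): middle of the top of the slide's upright black thumb tab: 22 mm along x, 8 along y, 20 high, foot at 42 mm and top at 62 mm above the worktop; at trimmer (-60, -174, 62) mm with the slide at 0. Same axes as the trimmer. The slide's flat steel plate, top at 42 mm, reaches 34 mm from the tab's middle to the right (-y); the space above it and beyond is free.
- sticky_pad: block of sticky notes, 82 x 82 x 23 mm, loose on the board. Origin: centre of its underside.
- staple_box: small red staple box, cardboard, 38 x 82 x 28 mm, on the worktop to the right of the trimmer. Origin: centre of its underside.
- binder_clip: small black binder clip, 25 x 14 x 30 mm, standing on the worktop near the lock bracket, towards the robot. Origin: centre of its underside.
- hole_punch: black two-hole punch, 128 x 151 x 69 mm, on the worktop to the left. Origin: centre of its underside.
- scissors: black-handled scissors, 109 x 190 x 11 mm, on the worktop to the left. Origin: centre of its underside.

How it is judged:
On the way, in this order (a step that is already met when the one before it is completed fails the run):
1. the blade arm is pushed fully down while the locking slide is still open (value of joint blade_arm below 0.016 rad and value of joint lock_slide below 0.01 m), for 0.2 s.
2. the locking slide is pushed home over the lug (value of joint blade_arm below 0.016 rad and value of joint lock_slide above 0.017 m), for 0.2 s.
At the end, for the whole second after the job is handed in: The blade arm is down (within 0.016 rad of its stop) and at rest, and the locking slide is home (at least 17 of its 20 mm) (all of step 2 and velocity of joint blade_arm between -0.02 and 0.02 rad/s); the robot touches nothing.
It fails at once if the blade arm's bar or grip is taken between the fingers (x of the grasp point in the frame of handle_top between -0.06 and 0.2 m and y of the grasp point in the frame of handle_top between -0.009 and 0.009 m and z of the grasp point in the frame of handle_top between -0.04 and -0.003 m).
It fails at once if the slide's tab is taken between the fingers (x of the grasp point in the frame of tab_top between -0.008 and 0.008 m and y of the grasp point in the frame of tab_top between -0.007 and 0.007 m and z of the grasp point in the frame of tab_top between -0.04 and 0.003 m).
It fails at once if the blade arm is raised further (above 0.85 rad) (value of joint blade_arm above 0.85 rad).
It fails at once if one of the things lying on or around the trimmer is moved more than 20 mm (distance of any of sticky_pad, staple_box, binder_clip, hole_punch, scissors from where it was at the start of the episode above 0.02 m).
It also fails if it takes over 42 s, if anything falls off the work surface, if the arm or the gripper's body presses on something with over 40 N, if the wrist force passes 120 N, or if a joint passes its speed limit or range.

## Working session

There is one attempt and no reset: what is moved stays moved. The work goes in short steps, Python scripts to look and compute and a tool call to move; the robot and the scene stay as the last step left them, time stands still between calls to the robot, and variables do not carry over. Pictures are saved under pics/ and viewed, at most 10 in all, crops included, and the job is handed in when it is done.

Besides the shell and the picture viewer there is one more tool, called after "Emit:" as name(argument=value, ...), one argument or row to a line, values as JSON. servo_tool: Moves the arm, as the interface text tells. Its arguments: {"type":"object","properties":{"plan":{"type":"string"}},"required":["plan"]}

```bash
mkdir -p pics; python3 - <<'E'
from plant import *
import cv2,numpy as np
s=state();print(s['clock'],s['eef_pos'],s['tcp_rot'])
for n in("top","side"):
    c=calibration(n);print(n,np.round(c['camera_matrix'],1).tolist(),np.round(c['world_from_camera'],4).tolist(),[k for k in c])
    cv2.imwrite(f'pics/{n}0.png',read_camera(n))
E
```

```text
0.0 [0.18645855 0.54338703 0.24138261] [-3.20569059e-04  1.64616280e-01  9.86357307e-01 -8.00893459e-04]
top [[481.0, 0.0, 323.7], [0.0, 481.0, 199.1], [0.0, 0.0, 1.0]] [[0.0274, 0.9885, -0.1484, 0.3261], [-0.9993, 0.0308, 0.0206, 0.1798], [0.0249, 0.1477, 0.9887, 1.6033], [0.0, 0.0, 0.0, 1.0]] ['camera_matrix', 'world_from_camera']
side [[397.7, 0.0, 320.1], [0.0, 397.7, 199.2], [0.0, 0.0, 1.0]] [[0.8534, 0.2318, -0.467, 0.079], [-0.5207, 0.3336, -0.7859, -0.6679], [-0.0264, 0.9138, 0.4054, 0.5119], [0.0, 0.0, 0.0, 1.0]] ['camera_matrix', 'world_from_camera']
```

View pics/top0.png

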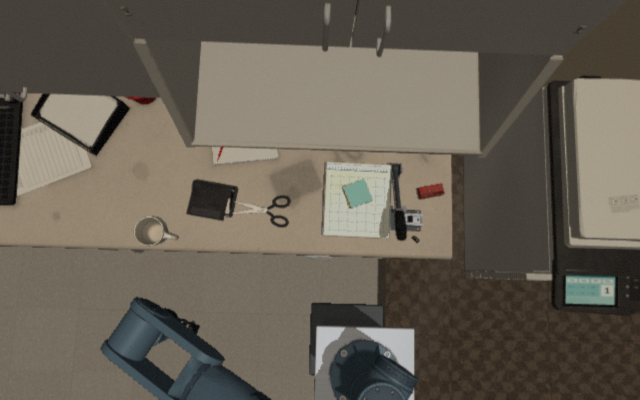

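View pics/side0.png

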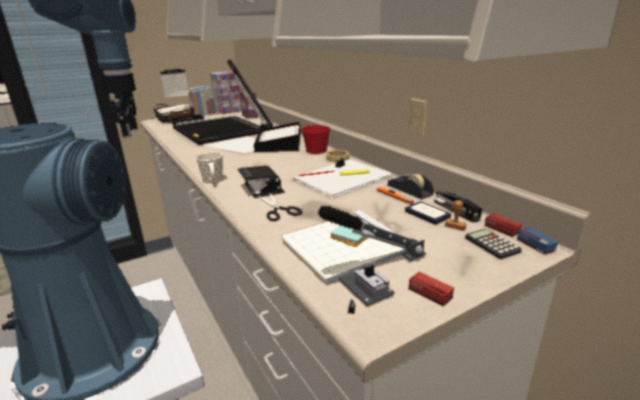

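The top view shows the board at about (325-390, 163-238), the grip at (400, 225), the lock block at (412, 219), the staple box at (431, 191) and the clip at (416, 240). In the side view the raised grip is at (340, 217) and the tab at (368, 270). Next I'll measure the board.

```bash
cat > h.py <<'E'
from plant import *
import cv2,numpy as np
from scipy.spatial.transform import Rotation as R
def ray(n,uv):
    c=calibration(n);K=c['camera_matrix'];T=np.array(c['world_from_camera'])
    p=np.linalg.inv(K)@[uv[0],uv[1],1];d=T[:3,:3]@[p[0],-p[1],-1];return T[:3,3],d
def plane(n,uv,z):
    o,d=ray(n,uv);return o+d*(z-o[2])/d[2]
def proj(n,P):
    c=calibration(n);K=np.array(c['camera_matrix']);T=np.linalg.inv(c['world_from_camera'])
    p=T[:3,:3]@P+T[:3,3];q=K@[p[0],-p[1],-p[2]];return q[:2]/q[2]
E
python3 - <<'E'
from h import *
im=cv2.imread('pics/top0.png');hsv=cv2.cvtColor(im,cv2.COLOR_BGR2HSV)
crop=cv2.resize(im[150:260,300:460],None,fx=5,fy=5,interpolation=cv2.INTER_CUBIC);cv2.imwrite('pics/topc.png',crop)
im2=cv2.imread('pics/side0.png');cv2.imwrite('pics/sidec.png',cv2.resize(im2[180:330,260:480],None,fx=3.6,fy=3.6,interpolation=cv2.INTER_CUBIC))
for n,uv,z in [('top',(325,163),.022),('top',(390,163),.022),('top',(390,238),.022),('top',(325,238),.022),('top',(431,191),.028),('top',(416,240),.03),('top',(323,150),.6),('top',(195,150),0)]: print(uv,plane(n,uv,z).round(3))
print(hsv[175:235:8,330],hsv[175:235:20,318])
E
```

```text
(325, 163) [0.686 0.146 0.022]
(390, 163) [ 0.693 -0.074  0.022]
(390, 238) [ 0.441 -0.075  0.022]
(325, 238) [0.434 0.139 0.022]
(431, 191) [ 0.601 -0.211  0.028]
(416, 240) [ 0.436 -0.16   0.03 ]
(323, 150) [0.583 0.163 0.6  ]
(195, 150) [0.722 0.589 0.   ]
[[ 30  31 181]
 [ 31  33 185]
 [ 30  27 188]
 [ 32  19 175]
 [ 32  23 181]
 [ 37  18 186]
 [ 32  19 186]
 [ 33  16 189]] [[ 17  59 134]
 [ 17  62 149]
 [ 17  65 150]]
```

View pics/topc.png

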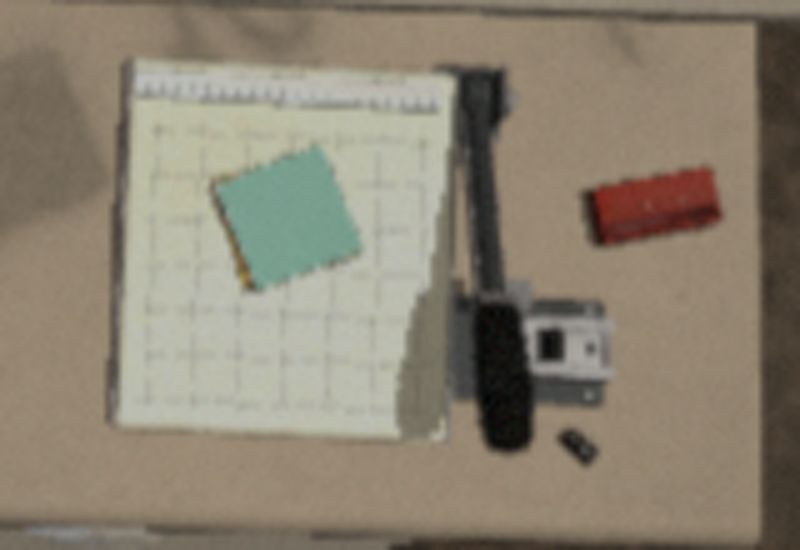

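View pics/sidec.png

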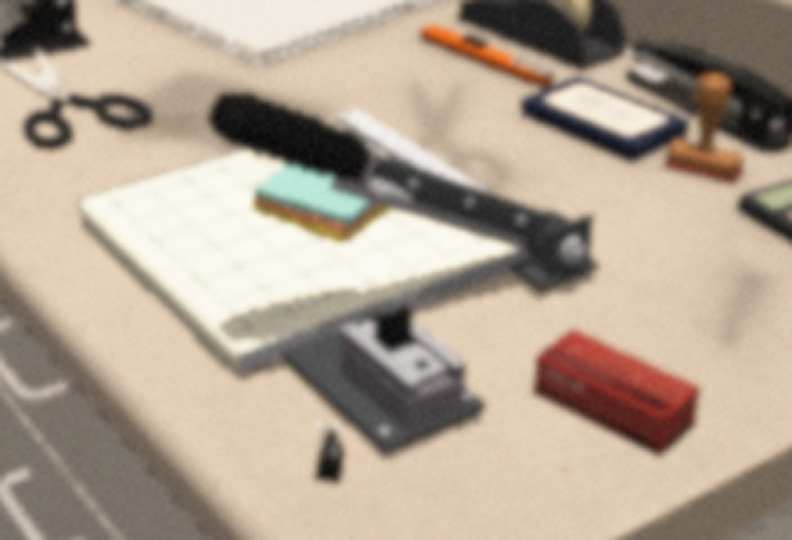

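The crops show the board corners, the tab at crop pixel (550, 343) and the grip spanning (500, 300-450). In the side crop the grip runs from (215, 115) to (370, 165). I'll fit the trimmer pose and the arm angle from these.

```bash
python3 - <<'E'
from h import *
up=lambda u,v,s,a,b:np.array([a+(u+.5)/s-.5,b+(v+.5)/s-.5])
cs=[up(u,v,5,300,150) for u,v in((132,60),(455,71),(447,441),(112,427))]
W=np.array([plane('top',c,.022)[:2] for c in cs])
M=np.array([(125,110),(125,-110),(-125,-110),(-125,110)])/1000
# rigid fit
R0,_=R.align_vectors(np.c_[W-W.mean(0),np.zeros(4)],np.c_[M,np.zeros(4)])
yaw=R0.as_euler('zyx')[0];t=W.mean(0)
print(W.round(4).tolist(),'yaw',np.degrees(yaw),t,'sides',[np.linalg.norm(W[i]-W[i-1]).round(3) for i in range(4)])
def tw(x,y,z): return np.r_[t+np.array([[np.cos(yaw),-np.sin(yaw)],[np.sin(yaw),np.cos(yaw)]])@[x/1000,y/1000],z/1000]
for nm,p in dict(tab=(-60,-174,62),piv=(105,-121,32),handown=(-130,-121,52)).items():
    print(nm,tw(*p).round(4),'top',((proj('top',tw(*p))-[300,150])*5).round(),'side',((proj('side',tw(*p))-[260,180])*3.6).round())
for a in np.arange(.45,.76,.05):
    f=lambda L,h:tw(105-L*np.cos(a)-h*np.sin(a)*-1*-1,-121,32+L*np.sin(a)+h*np.cos(a)) if 0 else tw(105-L*np.cos(a)+h*np.sin(a),-121,32+L*np.sin(a)+h*np.cos(a))
    print(round(a,2),'mid',f(235,20).round(3),[(((proj(n,f(L,h))-o)*s).round().tolist()) for n,o,s in(('side',[260,180],3.6),('top',[300,150],5)) for L,h in((287,7),(182,7))])
E
```

```text
[[0.6911, 0.1425], [0.6908, -0.0756], [0.4411, -0.072], [0.4439, 0.1491]] yaw -0.8349580289127195 [0.56674283 0.03600747] sides [np.float64(0.247), np.float64(0.218), np.float64(0.25), np.float64(0.221)]
tab [ 0.5042 -0.1371  0.062 ] top [556. 340.] side [393. 312.]
piv [ 0.67   -0.0865  0.032 ] top [471.  97.] side [547. 235.]
handown [ 0.435  -0.0831  0.052 ] top [469. 446.] side [236. 320.]
0.45 mid [ 0.467 -0.084  0.152] [[199.0, 155.0], [345.0, 184.0], [500.0, 468.0], [490.0, 320.0]]
0.5 mid [ 0.473 -0.084  0.162] [[210.0, 131.0], [351.0, 170.0], [504.0, 455.0], [492.0, 312.0]]
0.55 mid [ 0.48  -0.084  0.172] [[221.0, 106.0], [358.0, 156.0], [508.0, 441.0], [494.0, 302.0]]
0.6 mid [ 0.487 -0.084  0.181] [[234.0, 82.0], [366.0, 142.0], [512.0, 426.0], [497.0, 292.0]]
0.65 mid [ 0.495 -0.084  0.19 ] [[248.0, 59.0], [374.0, 128.0], [516.0, 409.0], [499.0, 282.0]]
0.7 mid [ 0.503 -0.084  0.199] [[262.0, 36.0], [383.0, 115.0], [520.0, 392.0], [501.0, 271.0]]
0.75 mid [ 0.512 -0.084  0.207] [[278.0, 13.0], [392.0, 102.0], [524.0, 373.0], [503.0, 259.0]]
```

The fit agrees with the given sizes (sides 247-250 and 218-221 mm). The tab predicts to within 1-2 px, and the arm angle is about 0.53 rad. I'll move above the grip with the fingers shut.

Emit:
servo_tool(
  plan="20 -45 30 0 0 5 1; 40 -90 40 0 0 10 1; 60 -135 40 0 0 15 1; 80 -180 40 0 0 18 1; 100 -225 40 0 0 18 1; 120 -270 40 0 0 18 1; 145 -315 40 0 0 18 1; 165 -360 40 0 0 18 1; 185 -405 40 0 0 18 1; 205 -450 40 0 0 18 1; 225 -495 40 0 0 18 1; 250 -540 40 0 0 18 1; 270 -585 40 0 0 18 1; 289 -627 40 0 0 18 1; 289 -627 40 0 0 18 1; 289 -627 40 0 0 18 1; 289 -627 40 0 0 18 1",
)

```text
clock: 1.8
eef_pos: [0.4752, -0.0823, 0.2819]
tcp_rot: [-0.0, 0.008, 1.0, 0.0]
contact_force: [-0.3, -0.1, -0.6]
grip_width: 0.0003
grasp_force: 0.0
```

```bash
python3 - <<'E'
from h import *
s=state();print(s['clock'],s['eef_pos'],s['tcp_rot'],s['grip_width'],s['contact_force'])
c=calibration('wrist');print({k:np.round(v,4).tolist() for k,v in c.items()})
cv2.imwrite('pics/w1.png',read_camera('wrist'))
im=read_camera('side');cv2.imwrite('pics/s1.png',im)
E
```

```text
1.8 [ 0.47519482 -0.08226489  0.28188108] [-4.85742472e-04  8.05450682e-03  9.99967365e-01  3.97273973e-04] 0.0002654846884554091 [-0.34804372 -0.08108925 -0.58881925]
{'camera_matrix': [[309.7069, 0.0, 323.5326], [0.0, 309.7069, 200.6121], [0.0, 0.0, 1.0]], 'hand_eye': [[-0.0002, 0.953, 0.3029, 0.0782], [1.0, 0.0005, -0.0008, 0.0016], [-0.0009, 0.3029, -0.953, -0.1326], [0.0, 0.0, 0.0, 1.0]]}
```

View pics/w1.png

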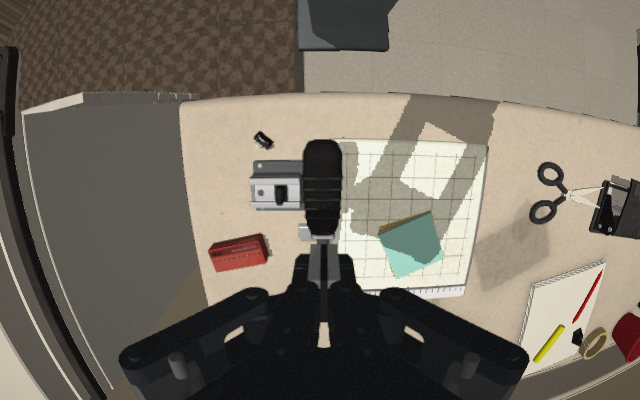

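The wrist view shows the grip centred at column 322 (304-341), in line with the fingers at 323. The tab is at (281, 194), the clip at (263, 140) and the staple box at (238, 252). I'll turn these into positions.

```bash
cat >> h.py <<'E'
def wplane(uv,z,s):
    c=calibration('wrist');K=np.array(c['camera_matrix']);H=np.array(c['hand_eye'])
    d=np.array([uv[0]-K[0,2],uv[1]-K[1,2]]);r=np.hypot(*d);th=r/K[0,0]
    v=np.array([*(d/r*np.sin(th)),np.cos(th)]);v=np.array([v[0],-v[1],-v[2]])
    q=s['tcp_rot'];T=R.from_quat([q[1],q[2],q[3],q[0]]).as_matrix()
    o=T@H[:3,3]+s['eef_pos'];w=T@(H[:3,:3]@v);return o+w*(z-o[2])/w[2]
E
python3 - <<'E'
from h import *
s=state();im=cv2.imread('pics/w1.png');v=im.max(2)
print('row170',''.join('#' if x<60 else '.' for x in v[170,295:350]))
for r in range(178,212,2): print(r,''.join('#' if x<60 else '.' for x in v[r,265:300]))
for uv,z in [((304,165),.17),((341,165),.17),((322,140),.185),((281,186),.062),((275,186),.062),((287,186),.062),((281,205),.062),((238,252),.028),((263,140),.03),((339,139),.022),((486,147),.022)]: print(uv,wplane(uv,z,s).round(4))
E
```

```text
row170 ........#######################################........
178 ...................................
180 ...................................
182 ...................................
184 ...................................
186 ..........############.............
188 ...........###########.............
190 ...........###########.............
192 ...........###########.............
194 ...........###########.............
196 ...........###########.............
198 ...........###########.............
200 ...........###########.............
202 ............######.................
204 ...................................
206 ...................................
208 ...................................
210 ...................................
(304, 165) [ 0.4447 -0.0953  0.17  ]
(341, 165) [ 0.4451 -0.0655  0.17  ]
(322, 140) [ 0.423  -0.0804  0.185 ]
(281, 186) [ 0.4903 -0.1306  0.062 ]
(275, 186) [ 0.4902 -0.1378  0.062 ]
(287, 186) [ 0.4905 -0.1234  0.062 ]
(281, 205) [ 0.5141 -0.1319  0.062 ]
(238, 252) [ 0.5956 -0.2045  0.028 ]
(263, 140) [ 0.4383 -0.1555  0.03  ]
(339, 139) [ 0.4403 -0.0597  0.022 ]
(486, 147) [0.4468 0.1481 0.022 ]
```

Emit:
servo_tool(
  plan="0 0 -45 0 0 0 1; 0 1 -80 0 0 0 1; 0 1 -90 0 0 0 1; -3 1 -98 0 0 0 1; -7 1 -107 0 0 0 1; -11 1 -116 0 0 0 1; -14 1 -124 0 0 0 1; -19 1 -136 0 0 0 1; -24 1 -147 0 0 0 1; -28 1 -159 0 0 0 1; -28 1 -159 0 0 0 1",
)

```text
clock: 3.0
eef_pos: [0.4458, -0.0816, 0.121]
tcp_rot: [-0.002, 0.009, 1.0, 0.001]
contact_force: [0.2, -0.3, -0.5]
grip_width: -0.0002
grasp_force: 0.0
```

```bash
python3 - <<'E'
from h import *
print(state()['contact_force'])
a=read_camera('side')[150:330,240:480];b=read_camera('wrist')[100:300,180:480]
cv2.imwrite('pics/c2.png',np.hstack([cv2.resize(a,(400,300)),cv2.resize(b,(400,300))]))
E
```

```text
[ 0.22405762 -0.28106591 -0.456954  ]
```

View pics/c2.png

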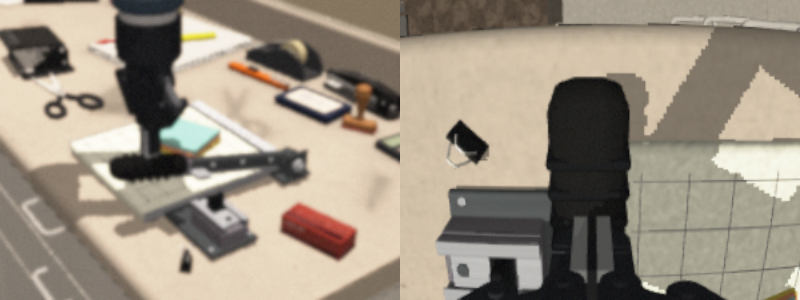

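The arm is following: the grip lies under the closed fingers and the bar is lower. I'll carry on down.

Emit:
servo_tool(
  plan="-3 0 -12 0 0 0 1; -5 0 -22 0 0 0 1; -7 0 -32 0 0 0 1; -9 0 -42 0 0 0 1; -10 0 -48 0 0 0 1; -11 0 -52 0 0 0 1; -11 0 -54 0 0 0 1; -11 0 -56 0 0 0 1; -11 0 -57 0 0 0 1; -11 0 -57 0 0 0 1",
)

```text
clock: 4.1
eef_pos: [0.4364, -0.0819, 0.066]
tcp_rot: [-0.0, 0.008, 1.0, 0.0]
contact_force: [-0.6, 0.5, 0.1]
grip_width: -0.0
grasp_force: 0.0
```

Emit:
servo_tool(
  plan="0 0 -1 0 0 0 1; 0 0 -2 0 0 0 1; 0 0 -3 0 0 0 1; 0 0 -3 0 0 0 1",
)

```text
clock: 4.5
eef_pos: [0.4367, -0.0821, 0.0631]
tcp_rot: [-0.0, 0.008, 1.0, 0.0]
contact_force: [0.1, 1.1, 0.4]
grip_width: 0.0001
grasp_force: 0.0
```

Emit:
servo_tool(
  plan="0 0 -1 0 0 0 1; 0 0 -2 0 0 0 1; 0 0 -2 0 0 0 1",
)

```text
clock: 4.8
eef_pos: [0.4369, -0.0822, 0.0627]
tcp_rot: [-0.0, 0.008, 1.0, 0.0]
contact_force: [-8.8, 3.1, 19.5]
grip_width: -0.0002
grasp_force: 10.4
```

The force rose to 19.5 N at TCP z 0.063, which matches the grip top at 52 mm, so the arm is on its stop. I'll hold briefly, then lift and go behind the tab.

Emit:
servo_tool(
  plan="0 0 0 0 0 0 1; 0 0 0 0 0 0 1; 0 0 20 0 0 0 1; 0 0 50 0 0 0 1; 15 -20 65 0 0 0 1; 40 -55 65 0 0 0 1; 65 -87 65 0 0 0 1; 65 -87 65 0 0 0 1; 65 -87 40 0 0 0 1; 65 -87 40 0 0 0 1",
)

```text
clock: 5.8
eef_pos: [0.4994, -0.1678, 0.0983]
tcp_rot: [-0.003, 0.009, 1.0, 0.002]
contact_force: [-1.3, -0.1, -0.0]
grip_width: -0.0003
grasp_force: 0.0
```

```bash
python3 - <<'E'
from h import *
s=state();print(s['clock'],s['eef_pos'],s['contact_force'])
a=read_camera('side')[200:320,300:460];b=read_camera('wrist')[60:330,180:540]
cv2.imwrite('pics/c3.png',np.hstack([cv2.resize(a,(400,300),interpolation=cv2.INTER_CUBIC),cv2.resize(b,(400,300))]))
E
```

```text
5.8 [ 0.49944919 -0.16776718  0.09830426] [-1.25048028 -0.09805755 -0.00173877]
```

View pics/c3.png

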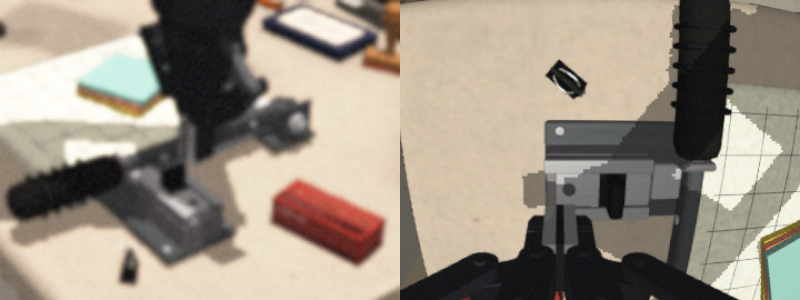

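The arm lies level now. The tab is at wrist pixel (371, 236), to the right of the finger column at 324.

```bash
python3 - <<'E'
from h import *
s=state()
for uv in [(360,218),(383,218),(371,217),(371,236),(371,245)]: print(uv,wplane(uv,.062,s).round(4))
E
```

```text
(360, 218) [ 0.4884 -0.1447  0.062 ]
(383, 218) [ 0.4887 -0.1307  0.062 ]
(371, 217) [ 0.4879 -0.1381  0.062 ]
(371, 236) [ 0.5003 -0.1376  0.062 ]
(371, 245) [ 0.5064 -0.1373  0.062 ]
```

Emit:
servo_tool(
  plan="1 0 -18 0 0 0 1; 1 0 -32 0 0 0 1; 1 0 -37 0 0 0 1; 1 0 -37 0 0 0 1; 1 5 -37 0 0 0 1; 1 9 -37 0 0 0 1; 1 13 -37 0 0 0 1; 1 16 -37 0 0 0 1; 1 19 -37 0 0 0 1; 1 22 -37 0 0 0 1; 1 24 -37 0 0 0 1; 1 24 -37 0 0 0 1",
)

```text
clock: 7.1
eef_pos: [0.503, -0.1451, 0.0645]
tcp_rot: [0.0, 0.008, 1.0, -0.0]
contact_force: [0.6, -0.7, 2.3]
grip_width: 0.0002
grasp_force: 0.6
```

Emit:
servo_tool(
  plan="0 3 0 0 0 0 1; 0 5 0 0 0 0 1; 0 7 0 0 0 0 1; 0 8 0 0 0 0 1; 0 8 0 0 0 0 1",
)

```text
clock: 7.6
eef_pos: [0.5029, -0.137, 0.0644]
tcp_rot: [0.0, 0.008, 1.0, -0.0]
contact_force: [1.3, -2.0, 2.3]
grip_width: 0.0003
grasp_force: 1.0
```

Emit:
servo_tool(
  plan="0 1 0 0 0 0 1; 0 2 0 0 0 0 1; 0 3 0 0 0 0 1; 0 4 0 0 0 0 1; 0 4 0 0 0 0 1",
)

```text
clock: 8.1
eef_pos: [0.5028, -0.1331, 0.0643]
tcp_rot: [0.0, 0.008, 1.0, -0.0]
contact_force: [1.2, -1.4, 1.2]
grip_width: 0.0001
grasp_force: 1.2
```

Emit:
servo_tool(
  plan="0 1 0 0 0 0 1; 0 2 0 0 0 0 1; 0 3 0 0 0 0 1; 0 4 0 0 0 0 1; 0 4 0 0 0 0 1",
)

```text
clock: 8.6
eef_pos: [0.5029, -0.1321, 0.0645]
tcp_rot: [0.0, 0.008, 1.0, -0.003]
contact_force: [0.5, -14.1, -0.9]
grip_width: -0.0
grasp_force: 6.6
```

The slide hit a hard stop (14 N) after about 20 mm of travel. I'll back off, lift and check.

Emit:
servo_tool(
  plan="0 4 0 0 0 0 1; 0 0 0 0 0 0 1; 0 -15 0 0 0 0 1; 0 -25 0 0 0 0 1; 0 -25 30 0 0 0 1; 0 -25 70 0 0 0 1; 0 -25 70 0 0 0 1; 0 -25 70 0 0 0 1",
)

```text
clock: 9.4
eef_pos: [0.503, -0.1543, 0.1349]
tcp_rot: [0.001, 0.008, 1.0, -0.0]
contact_force: [-0.2, 0.4, 0.1]
grip_width: -0.0002
grasp_force: 0.0
```

```bash
python3 - <<'E'
from h import *
s=state();print(s['clock'],s['eef_pos'],s['contact_force'])
a=read_camera('side')[200:320,300:460];b=read_camera('wrist')[60:330,180:540]
cv2.imwrite('pics/c4.png',np.hstack([cv2.resize(a,(400,300),interpolation=cv2.INTER_CUBIC),cv2.resize(b,(400,300))]))
E
```

```text
9.4 [ 0.50302529 -0.154323    0.13488711] [-0.21107587  0.4490221   0.14261674]
```

View pics/c4.png

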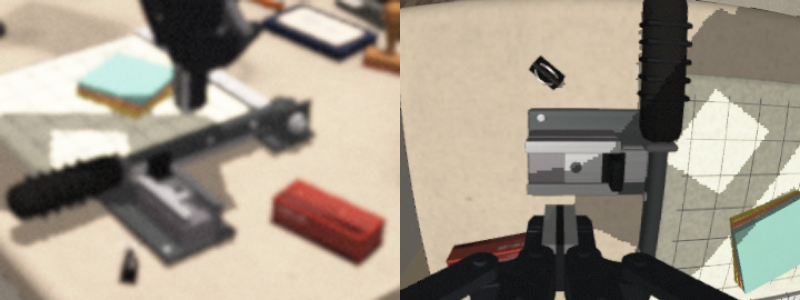

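The picture shows the arm level and the tab moved in towards it at crop (613, 172). The plate now reaches the bar, and the clip, box and pad haven't moved. I'll check the tab's travel in numbers and then hand in.

```bash
python3 - <<'E'
from h import *
s=state()
p=wplane((180+213/1.111,60+168/1.111),.062,s);print(p.round(4))
if p[1]>-.120: print(sign_off())
E
```

```text
[ 0.4966 -0.1177  0.062 ]
the job is handed in; nothing more can be done
None
```

The blade arm is pushed fully down, the locking slide is pushed home over the lug, the robot is clear of everything, and the job is handed in at about 9.5 s on the clock; the judging result was not shown.

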